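# Fit the pole carrier onto the desk's dovetail equipment rail and clamp it

### The arm

A 7-joint arm with a two-finger parallel gripper is mounted at the origin on the work surface. World frame = base frame: x ahead of the robot, y to its left, z up, the work surface at z = 0. Lengths are in m, angles in rad, forces in N, time in s.
With the tool pointing down it reaches from about 0.425 to 0.875 m from the base axis. Payload 4.7 kg.
Tool frame: the origin (TCP) lies on the centre line of the jaws, within the pads' length; the fingertips stand ahead of it and the grasp point (between the pads) lies 2 mm behind it (nose_length is the z of the fingertips in the tool frame, in m); z points along the fingers, y is the line along which they close (so a half turn about z gives the same grasp; the last joint's range is limited). The gripper opens to 87 mm and grips with 3 to 60 N. Pads are 19 mm wide; open, the fingers measure 117 mm over their backs; the gripper's body (75 mm by 190 mm) begins 51 mm behind the grasp point.
Start: joints at [-1.244, 0.321, -0.07, 1.45, 0.023, 1.371, -0.057], TCP at [0.2, 0.618, 0.24] pointing down, gripper open.
Joint ranges: [-2.86, 2.86], [-0.3, 2.09], [-1.38, 1.24], [0.06, 2.45], [-1.56, 4.7], [0.09, 2.05], [-2.69, 2.69]. Speed limits (rad/s): [2.57, 2.57, 3.14, 3.14, 3.14, 3.14, 3.14].

### API

Orientations are given as a rotation vector (axis times angle).
In Python, from bench import * gives the robot as it stands.
- The arm moves only by the tool send_rows, never from a script. Its arguments are lists of equal length, an entry for each row: "xyz": the shift along the tool's x, y, z in mm, a list of three; "dr": the turn, a rotation vector about the tool's x, y, z in rad, a list of three. A call has exactly 10 rows; each row is the pose to reach, as a shift and turn from the pose commanded when the call began, along the tool's axes at that moment; what a row does not reach only later rows make up. A row lasts 1/12 s, in which the tool goes at most 41.7 mm and 7.16 degrees, less where a joint would pass 70% of its speed; a pose out of reach is approached as far as the arm can. A call with a gripper value outside its range is refused whole. "jaw" is the finger opening in mm, from 0 to 87, set as the call begins (left out, the last holds). The fingers move at their own pace and stop on an object; "grip_force" is the grip in N (left out, the last holds). Time passes only in rows, so rows that repeat a pose let the fingers close, or fill a call up. It gives the time, the measured TCP pose, the force, the opening and the grip force at its end, in the units of the state.
- get_state(): the state, without advancing time (a new reading comes with each control period).
- get_image(name): name is "side" or "top" or "wrist"; returns the picture (420x560x3 uint8, red, green, blue); there is no depth.
- calibration(name): a dict with "vfov" (degrees; the focal length in pixels is half the picture's height over the tangent of half this angle, whatever the lens; pixels are square), "cx", "cy" (the principal point, pixels), "rvec" (rotation vector, rad) and "tvec" (3), from world to camera coordinates, as OpenCV has them; the wrist camera has in their place "hand_eye" (4x4, takes a point from camera to tool coordinates, whose origin is the TCP and whose axes are the flange's). Camera axes: x right, y down, z forward; pixel columns grow to the right and rows downward; lengths in m; the calibration is good to about 2 mm. A picture is of the moment at which its call begins: read the wrist's pose just before it. calibration takes no time and is no camera call.
- close_job(): hands the job in; it is judged then, once.
The state is a dict: "time": time; "joint_positions": joint angles; "qd": joint speeds; "joint_torque": joint torques, N m; "position": TCP position; "tool_rot": TCP orientation; "ft_force": force on the tool from outside, world axes, zero at the start; "torque": the same for the moment, N m; "grip_width": opening from 0.0 (shut) to 1.0 (fully open); "grip_force": force on a finger pad.
Only numpy, scipy, OpenCV 4.12 (cv2) and the standard library are available. Lean on these libraries where they do the work, as an engineer would, in place of code of your own. Each camera call takes 0.05 s, during which the arm holds its last target. There are 200 camera calls.

### The job

Slide the loose pole carrier onto the desk's dovetail rail from the rail's open end, and push it along gently, never ramming or wedging it, until it rests against the end stop. Then turn its side clamp knob clockwise all the way to its stop so that the carrier is clamped there, let go, and leave the other things on the desk where they are.

Things in the scene. Friction and masses are not known exactly. Their poses are not given: they have to be found in the camera images.
- rail: Aluminium dovetail rail, 200 mm long, fixed on a 200 x 90 x 6 mm foot plate. Origin on the desk under its middle, z up; x along the rail from its open end (x = -100 mm) to a steel end stop, a 60 mm wide block (top 53 mm above the desk) clamped with its face anywhere from x = +48 to +88 mm: find it by feel or sight. Dovetail top 40 mm wide, 41 mm up; underside 26 mm wide, 25 mm up.
- rail_entry (a point): Middle of the rail's open end: (-100, 0, 41) mm from the rail's origin, axes as the rail; the carrier goes on here in the +x direction. The first 12 mm of the dovetail are tapered: 33 mm wide and 38.5 mm high at the very end, full size 12 mm further in.
- carrier: Loose pole carrier, 0.35 to 0.65 kg, 60 (x) x 64 (y) mm, held by its black pole socket: a block 30 (x) x 28 (y) mm at its middle, 28 to 73 mm up. Origin mid underside (z 0 on the desk). Plate over two 16 mm deep jaws; the groove along x, 27.6 mm wide below, 41.6 mm at the top, has 0.8 mm play each side and 1.8 mm up on the rail. On the rail: x towards the stop, origin 25 mm above the desk.
- knob_grip (a point): On the clamp knob's vertical axis, 56.5 mm above the carrier's origin, at carrier x = 0, y = -64 mm, over an ear 44 mm wide at plate height (16 to 28 mm) reaching to y = -88 mm. The knob is a black upright bar 42 x 13 mm, from 36 to 67 mm above the origin; this point's x axis runs along the bar (along carrier x at joint 0) and turns with it.
- clamp_knob (a joint): Angle of the clamp knob (rad): 0 loose, grows when turned clockwise seen from above, hard stop at 1.5 (fully tight). At the start 0 to 0.2. Friction about 0.15 N m: it stays where it is left. In the last third of the turn the clamp pad presses on the rail and it gets a little stiffer, then the stop is firm (over 1 N m).
- clamp_pad: Small steel pad, 26 x 11 mm, inside the carrier's -y jaw, driven out to +y by the knob (2.2 mm per rad) against the flank of the dovetail. Origin at the pad's centre. The loose carrier slides with ordinary friction (a few newtons), but wedges when tipped, turned or held off the rail's line.
- sanitiser: Clear bottle, 56 mm wide, 150 mm high, bystander. Origin under its centre.
- tape_roll: Roll of tape lying flat, 56 mm wide, 20 mm high, bystander. Origin under its centre.
- stapler: Black stapler, 140 x 36 x 41 mm, bystander. Origin under its centre.
- pen_cup: Grey cup with pens, 76 mm wide, 100 mm high (pens to 145 mm), bystander. Origin under its centre.
- pill_jar: Amber jar, 48 mm wide, 75 mm high, bystander. Origin under its centre.
Mind the look-alikes: they are no part of the job. What is shaped like the carrier but orange or purple is not meant.

How it is judged:
On the way, in this order (a step that is already met when the one before it is completed fails the run):
1. the carrier is on the dovetail, part of the way along, its knob still loose (x of carrier in the frame of rail between -0.095 and 0 m and y of carrier in the frame of rail between -0.004 and 0.004 m and z of carrier in the frame of rail between 0.022 and 0.03 m and value of joint clamp_knob below 0.6 rad), for 0.1 s.
2. the carrier is against the end stop, its knob still loose (horizontal distance between carrier and stop_c0 below 0.038 m and z of carrier in the frame of rail below 0.03 m and value of joint clamp_knob below 0.6 rad), for 0.1 s.
3. the clamp knob is turned tight (value of joint clamp_knob above 1.35 rad), for 0.1 s.
At the end, for the whole second after the job is handed in: The carrier sits on the dovetail rail, within 2 mm of touching the end stop, straight and seated (origin 23 to 28 mm above the desk, within 4 mm of the rail's centre line), its clamp knob is turned to at least 1.35 rad and its pad presses on the rail with more than 8 N, and it is at rest (horizontal distance between carrier and stop_c0 below 0.038 m and y of carrier in the frame of rail between -0.004 and 0.004 m and z of carrier in the frame of rail between 0.023 and 0.028 m and angle between the x axis of carrier and the x axis of rail, either way round below 0.05 rad and value of joint clamp_knob above 1.35 rad and contact force between clamp_pad and rail above 8 N and linear speed of carrier below 0.01 m/s).
It fails at once if the carrier is rammed or wedged while it is pushed onto and along the rail (over 30 N between them) (contact force between carrier and rail above 30 N and x of carrier in the frame of rail below 0.012 m).
It fails at once if the carrier is rammed against the end stop (over 30 N) (contact force between carrier and stop_c0 above 30 N).
It fails at once if a bystander is moved by more than 30 mm (distance of any of sanitiser, tape_roll, stapler, pen_cup, pill_jar from where it was at the start of the episode above 0.03 m).
It also fails if it takes over 72 s, if anything falls off the work surface, if the arm or the gripper's body presses on something with over 40 N, if the wrist force passes 120 N, or if a joint passes its speed limit or range.

## Working session

There is one attempt and no reset: what is moved stays moved. The work goes in short steps, Python scripts to look and compute and a tool call to move; the robot and the scene stay as the last step left them, time stands still between calls to the robot, and variables do not carry over. Pictures are saved under pics/ and viewed, at most 12 in all, crops included, and the job is handed in when it is done.

Besides the shell and the picture viewer there is one more tool, called after ">>>" as name(argument=value, ...) on one line, values as JSON. send_rows: Moves the arm, as the interface text tells. Its arguments: {"type":"object","properties":{"xyz":{"type":"array"},"dr":{"type":"array"},"jaw":{"type":"number"},"grip_force":{"type":"number"}},"required":["xyz","dr"]}

```bash
mkdir -p pics; cat > h.py <<'E'
from bench import *
import numpy as np, cv2
from scipy.spatial.transform import Rotation as R
def save(n,f):
    im=get_image(n); cv2.imwrite('pics/'+f,cv2.cvtColor(im,cv2.COLOR_RGB2BGR)); return im
def ray(n,uv,st=None):
    c=calibration(n); f=210/np.tan(np.radians(c['vfov'])/2)
    d=np.array([(uv[0]-c['cx'])/f,(uv[1]-c['cy'])/f,1.])
    if n=='wrist':
        H=np.array(c['hand_eye']); T=np.eye(4); T[:3,:3]=R.from_rotvec(st['tool_rot']).as_matrix(); T[:3,3]=st['position']
        M=T@H; return M[:3,3],M[:3,:3]@d
    r=R.from_rotvec(np.ravel(c['rvec'])).as_matrix(); return -r.T@np.ravel(c['tvec']), r.T@d
def atz(n,uv,z,st=None):
    o,d=ray(n,uv,st); return o+d*(z-o[2])/d[2]
def proj(n,p,st=None):
    c=calibration(n); f=210/np.tan(np.radians(c['vfov'])/2)
    if n=='wrist':
        H=np.array(c['hand_eye']); T=np.eye(4); T[:3,:3]=R.from_rotvec(st['tool_rot']).as_matrix(); T[:3,3]=st['position']
        q=np.linalg.inv(T@H)@np.append(p,1); q=q[:3]
    else: q=R.from_rotvec(np.ravel(c['rvec'])).as_matrix()@np.array(p)+np.ravel(c['tvec'])
    return q[:2]/q[2]*f+np.array([c['cx'],c['cy']])
E
python3 - <<'E'
from h import *
s=get_state(); print({k:np.round(v,3) for k,v in s.items()})
print(R.from_rotvec(s['tool_rot']).as_matrix().round(3))
print(calibration('top'),calibration('wrist'))
a=save('top','t0.png'); b=save('side','s0.png')
E
```

```text
{'time': np.float64(0.0), 'joint_positions': array([-1.244,  0.322, -0.07 ,  1.452,  0.023,  1.371, -0.057]), 'qd': array([-0.001, -0.001,  0.   , -0.001,  0.001, -0.   ,  0.   ]), 'joint_torque': array([-1.0000e-03, -4.9129e+01, -4.0400e-01, -3.1253e+01, -6.4000e-02,
        4.3000e-02,  0.0000e+00]), 'position': array([0.2  , 0.618, 0.238]), 'tool_rot': array([-4.890e-01, -3.103e+00,  3.000e-03]), 'ft_force': array([-0.287, -0.118,  0.512]), 'torque': array([ 0.005,  0.046, -0.077]), 'grip_force': np.float64(0.0), 'grip_width': np.float64(0.999)}
[[-0.951  0.308 -0.001]
 [ 0.308  0.951 -0.002]
 [-0.    -0.002 -1.   ]]
{'vfov': 43.13737237183438, 'cx': 274.4089163909687, 'cy': 206.41551616274967, 'rvec': array([ 2.1279203 , -2.10569924,  0.20468634]), 'tvec': array([0.02732652, 0.48700742, 1.49510953])} {'vfov': 69.62420161870179, 'cx': 276.2896519994864, 'cy': 210.78501591936123, 'hand_eye': array([[ 8.42423078e-04, -9.66170842e-01, -2.57901521e-01,
         7.04026058e-02],
       [ 9.99999195e-01,  5.69348479e-04,  1.13351213e-03,
        -2.65934992e-04],
       [-9.48330527e-04, -2.57902268e-01,  9.66170544e-01,
        -1.44345292e-01],
       [ 0.00000000e+00,  0.00000000e+00,  0.00000000e+00,
         1.00000000e+00]])}
```

View pics/t0.png

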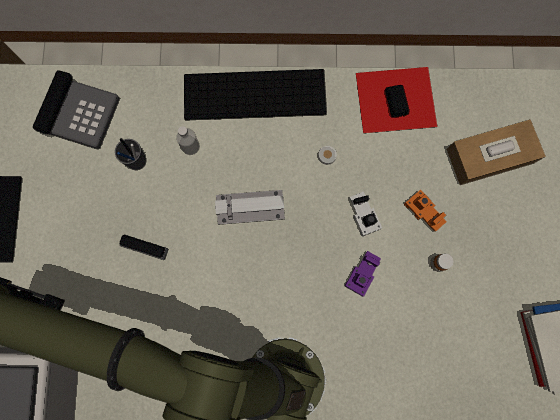

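View pics/s0.png

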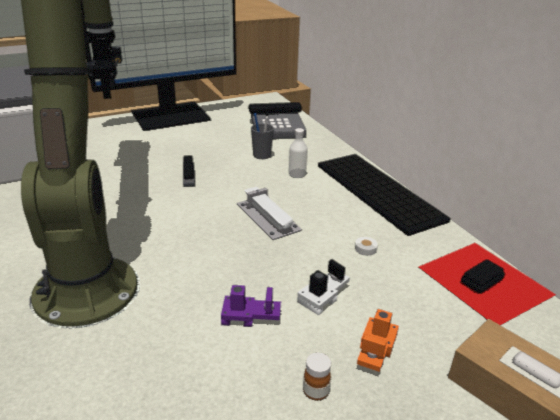

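The top view shows the white carrier near (366,213), its knob bar at (361,200) and socket at (369,219). The rail runs from (216,208) to (285,206), with its stop near x=228 and its open end on the right. The purple and orange copies are near (363,273) and (425,210). I'll enlarge this area.

```bash
python3 - <<'E'
from h import *
im=cv2.imread('pics/t0.png')
a=im[180:235,205:395]
cv2.imwrite('pics/t0c.png',np.vstack([cv2.resize(im[180:235,205:300],None,fx=8,fy=8,interpolation=cv2.INTER_CUBIC)[:, :720],][:1]))
b=cv2.resize(im[185:240,340:390],None,fx=8,fy=8,interpolation=cv2.INTER_CUBIC)
r=cv2.resize(im[185:240,210:290],None,fx=5,fy=5,interpolation=cv2.INTER_CUBIC)
c=np.zeros((440,800,3),np.uint8); c[:,:400]=b; c[:275,400:]=r
cv2.imwrite('pics/t0c.png',c)
E
```

```text
(no output)
```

View pics/t0c.png

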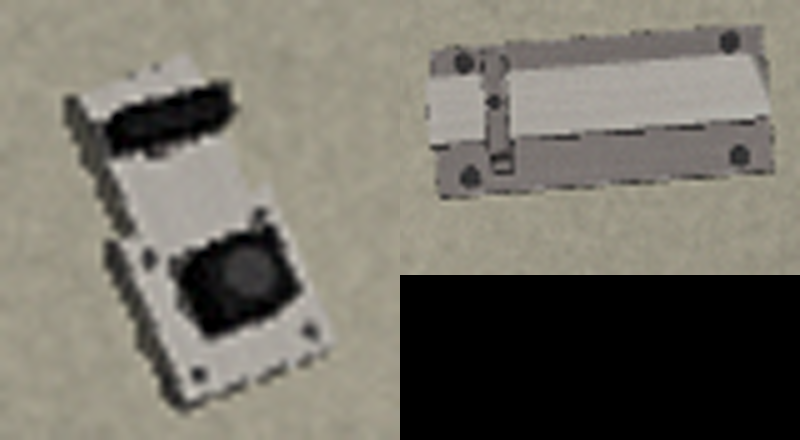

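```bash
python3 - <<'E'
from h import *
f=lambda X,Y:(210+(X-400)/5-.4,185+Y/5-.4)
P=[atz('top',f(*p),.006)[:2] for p in [(430,48),(763,27),(774,172),(440,198)]]
print('foot',np.round(P,4),np.mean(P,0)); P=np.array(P)
d=(P[0]+P[3]-P[1]-P[2])/2; print(np.linalg.norm(d),np.linalg.norm((P[0]+P[1]-P[2]-P[3])/2),'rail yaw',np.degrees(np.arctan2(d[1],d[0])))
g=lambda X,Y:(340+X/8-.45,185+Y/8-.45)
s=atz('top',g(242,268),.073);k=atz('top',g(168,115),.067);print('sock',s,'knob',k)
d=-(k-s)[:2];print(np.linalg.norm(d),'carrier yaw',np.degrees(np.arctan2(-d[0],d[1])))
print('stop',atz('top',f(497,110),.053))
E
```

```text
foot [[0.5306 0.2094]
 [0.5455 0.0098]
 [0.4572 0.0025]
 [0.4395 0.2005]] [0.49320843 0.10556328]
0.19949921290365186 0.09004546953839031 rail yaw 94.69456600787065
sock [ 0.45077978 -0.23921248  0.073     ] knob [ 0.50740553 -0.21505312  0.067     ]
0.061564200337688245 carrier yaw 113.10550688839287
stop [0.48379549 0.16387345 0.053     ]
```

```bash
cat >> h.py <<'E'
def Rt(yawdeg):  # tool down, tool y at world yaw
    a=np.radians(yawdeg); y=np.array([np.cos(a),np.sin(a),0]); z=np.array([0,0,-1.]); x=np.cross(y,z); return np.array([x,y,z]).T
def rel(p0,R0,p1,yaw):
    R1=Rt(yaw); return (R0.T@(np.array(p1)-p0)*1000).round(1),R.from_matrix(R0.T@R1).as_rotvec().round(4)
def now():
    s=get_state(); return s,s['position'],R.from_rotvec(s['tool_rot']).as_matrix()
def tyaw(M): return np.degrees(np.arctan2(M[1,1],M[0,1]))
E
python3 - <<'E'
from h import *
import bench; print([n for n in dir(bench) if n[0]!='_'], getattr(bench,'nose_length',None))
s,p,M=now(); p=np.array([.2,.618,.24]); M=Rt(72)
print(rel(p,M,[.58,.2,.24],2)); print(rel([.58,.2,.24],Rt(2),[.45,-.24,.2],-67))
E
```

```text
['MotionError', 'calibration', 'close_job', 'get_image', 'get_state', 'nose_length'] 0.017
(array([-490.6, -280.1,    0. ]), array([0.    , 0.    , 1.2217]))
(array([-435.2, -145.3,   40. ]), array([0.    , 0.    , 1.2043]))
```

>>> send_rows(xyz=[[-36,-20,0],[-72,-40,0],[-108,-61,0],[-144,-82,0],[-180,-103,0],[-216,-123,0],[-252,-144,0],[-288,-164,0],[-324,-185,0],[-360,-206,0]], dr=[[0,0,0.1],[0,0,0.2],[0,0,0.3],[0,0,0.4],[0,0,0.5],[0,0,0.6],[0,0,0.7],[0,0,0.8],[0,0,0.9],[0,0,1.0]], jaw=60)

```text
time: 0.93
position: [0.48, 0.3099, 0.2394]
tool_rot: [-1.923, -2.484, 0.0]
ft_force: [0.3, 0.1, -0.0]
grip_width: 0.691
grip_force: 0.0
```

```bash
python3 - <<'E'
from h import *
s,p,M=now(); print(s['time'],p,tyaw(M),rel(p,M,[.56,0.,.24],-30),rel([.56,0,.24],Rt(-30),[.45,-.24,.2],-67))
E
```

```text
0.9333 [0.47996588 0.30990255 0.23936249] 14.51420200580936 (array([-3.201e+02, -2.000e-01, -7.000e-01]), array([-3.000e-04,  0.000e+00,  7.769e-01])) (array([-262.8,   24.7,   40. ]), array([0.    , 0.    , 0.6458]))
```

>>> send_rows(xyz=[[-36,0,0],[-72,0,0],[-108,0,0],[-144,0,0],[-180,0,0],[-216,0,0],[-252,0,0],[-288,0,0],[-320,0,0],[-320,0,0]], dr=[[0,0,0.1],[0,0,0.2],[0,0,0.3],[0,0,0.4],[0,0,0.5],[0,0,0.6],[0,0,0.7],[0,0,0.777],[0,0,0.777],[0,0,0.777]])

```text
time: 1.77
position: [0.5613, -0.0068, 0.2397]
tool_rot: [2.722, 1.56, -0.002]
ft_force: [0.1, 0.1, -1.5]
grip_width: 0.689
grip_force: 0.0
```

>>> send_rows(xyz=[[-36,3,6],[-72,6,12],[-108,9,18],[-144,12,24],[-180,16,30],[-216,20,36],[-245,23,40],[-263,25,40],[-263,25,40],[-263,25,40]], dr=[[0,0,0.1],[0,0,0.2],[0,0,0.3],[0,0,0.4],[0,0,0.5],[0,0,0.6],[0,0,0.646],[0,0,0.646],[0,0,0.646],[0,0,0.646]])

```text
time: 2.6
position: [0.4516, -0.2389, 0.1994]
tool_rot: [-3.077, -0.629, -0.0]
ft_force: [0.6, 1.3, 0.1]
grip_width: 0.687
grip_force: 0.0
```

```bash
python3 - <<'E'
from h import *
s,p,M=now(); print(s['time'],p,tyaw(M)); save('wrist','w1.png')
for z in(.073,.028): print(proj('wrist',[.4508,-.2392,z],s))
E
```

```text
2.6 [ 0.45155593 -0.23893678  0.1993765 ] -66.88060699406246
[276.2979586 209.5628589]
[276.3635     198.89757087]
```

View pics/w1.png

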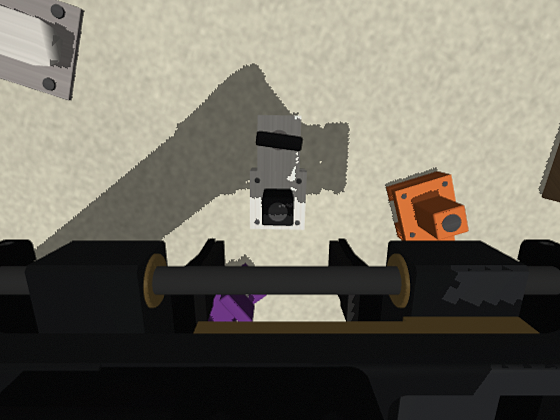

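The wrist view shows the white carrier directly below: socket circle at (278,210) against a predicted (276,210), knob bar at (279,140), edges square to the image. The estimate holds, so I'll descend and grip.

>>> send_rows(xyz=[[0,1,30],[0,1,60],[0,1,90],[0,1,115],[0,1,130],[0,1,140],[0,1,147],[0,1,147],[0,1,147],[0,1,147]], dr=[[0,0,0],[0,0,0],[0,0,0],[0,0,0],[0,0,0],[0,0,0],[0,0,0],[0,0,0],[0,0,0],[0,0,0]])

```text
time: 3.48
position: [0.4535, -0.2395, 0.0536]
tool_rot: [3.076, 0.634, 0.003]
ft_force: [-1.0, -0.1, 0.9]
grip_width: 0.688
grip_force: 0.0
```

>>> send_rows(xyz=[[0,0,0],[0,0,0],[0,0,0],[0,0,0],[0,0,0],[0,0,0],[0,0,0],[0,0,0],[0,0,0],[0,0,0]], dr=[[0,0,0],[0,0,0],[0,0,0],[0,0,0],[0,0,0],[0,0,0],[0,0,0],[0,0,0],[0,0,0],[0,0,0]], jaw=15, grip_force=30)

```text
time: 4.32
position: [0.4526, -0.2395, 0.0527]
tool_rot: [3.077, 0.633, 0.0]
ft_force: [0.3, 0.3, 1.9]
grip_width: 0.344
grip_force: 29.8
```

```bash
python3 - <<'E'
from h import *
s,p,M=now(); print(s['time'],p,tyaw(M),s['grip_width']*87,s['grip_force'],s['ft_force'])
E
```

```text
4.3167 [ 0.45261889 -0.23952009  0.05267698] -66.74722706883588 29.90648829477433 29.841907281952444 [0.31745661 0.33009141 1.92582029]
```

```bash
cat >> h.py <<'E'
RC=np.array([.4932,.1056]); RY=94.7
def railpt(x,y=0,rc=None,ry=None):
    rc=RC if rc is None else rc; a=np.radians(RY if ry is None else ry); return rc+x*np.array([np.cos(a),np.sin(a)])+y*np.array([-np.sin(a),np.cos(a)])
def rail_of(p):
    a=np.radians(RY); d=np.array(p[:2])-RC; return np.array([d@[np.cos(a),np.sin(a)],d@[-np.sin(a),np.cos(a)],p[2]])
E
python3 - <<'E'
from h import *
s,p,M=now(); t=railpt(-.150); print(t,rel(p,M,[*t,.13],-85.3))
E
```

```text
[ 0.50549078 -0.04389561] (array([ 125.8, -158.8,  -77.3]), array([ 2.000e-04, -3.000e-04,  3.238e-01]))
```

>>> send_rows(xyz=[[0,0,-10],[0,0,-20],[0,0,-30],[0,0,-40],[0,0,-50],[0,0,-60],[0,0,-70],[0,0,-77],[0,0,-77],[0,0,-77]], dr=[[0,0,0],[0,0,0],[0,0,0],[0,0,0],[0,0,0],[0,0,0],[0,0,0],[0,0,0],[0,0,0],[0,0,0]])

```text
time: 5.15
position: [0.4528, -0.2393, 0.13]
tool_rot: [3.077, 0.633, 0.002]
ft_force: [0.6, -0.4, -5.4]
grip_width: 0.342
grip_force: 29.8
```

>>> send_rows(xyz=[[10,-13,0],[27,-34,0],[44,-55,0],[61,-76,0],[78,-97,0],[95,-118,0],[108,-136,0],[118,-149,0],[126,-159,0],[126,-159,0]], dr=[[0,0,0.03],[0,0,0.07],[0,0,0.11],[0,0,0.15],[0,0,0.2],[0,0,0.24],[0,0,0.28],[0,0,0.31],[0,0,0.324],[0,0,0.324]])

```text
time: 5.98
position: [0.5056, -0.0397, 0.1286]
tool_rot: [-3.137, -0.135, 0.002]
ft_force: [0.3, 0.2, -5.5]
grip_width: 0.34
grip_force: 29.8
```

>>> send_rows(xyz=[[0,0,5],[0,0,10],[0,0,15],[0,0,20],[0,0,25],[0,0,30],[0,0,35],[0,0,40],[0,0,40],[0,0,40]], dr=[[0,0,0],[0,0,0],[0,0,0],[0,0,0],[0,0,0],[0,0,0],[0,0,0],[0,0,0],[0,0,0],[0,0,0]])

```text
time: 6.82
position: [0.5052, -0.0436, 0.0892]
tool_rot: [3.139, 0.128, -0.001]
ft_force: [-0.2, 0.0, -5.3]
grip_width: 0.341
grip_force: 29.8
```

```bash
python3 - <<'E'
from h import *
s,p,M=now(); print(s['time'],p,tyaw(M),s['ft_force'],M[:,2]); im=save('wrist','w2.png'); save('side','s2.png'); save('top','t2.png')
im=cv2.imread('pics/w2.png')
cv2.imwrite('pics/w2c.png',cv2.resize(im[0:290,0:400],None,fx=2,fy=2,interpolation=cv2.INTER_CUBIC))
E
```

```text
6.8167 [ 0.50522927 -0.0436091   0.08919323] -85.31252460207986 [-0.20446638  0.04755982 -5.28238874] [-6.99879561e-04 -1.93815772e-04 -9.99999736e-01]
```

View pics/w2c.png

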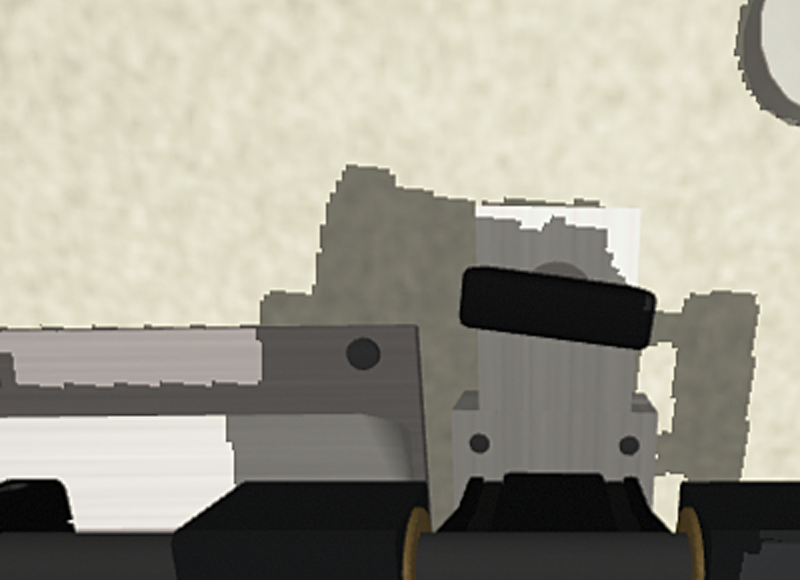

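The wrist view shows the held carrier square in the jaws, its plate edge (y=-32) at crop row ~409. The rail is on the left, with its dovetail top edge at row ~416, foot edge at row 327→325 and foot corner at (417,325). Next I'll compute the offsets.

```bash
python3 - <<'E'
from h import *
s,p,M=now()
q=lambda X,Y,z:M.T@(atz('wrist',(X/2-.25,Y/2-.25),z,s)-p)*1000
for n,a in dict(carr1=(455,410,.0645),carr2=(655,408,.0645),earL=(476,390,.0645),earR=(637,390,.0645),b1=(479,443,.0645),b2=(629,445,.0645),dov1=(20,417,.041),dov2=(225,415,.041),ft1=(5,327,.006),ft2=(417,325,.006),ftend=(426,470,.006)).items(): print(n,q(*a).round(1))
print(rail_of(p)*1000)
E
```

```text
carr1 [ 28.6 -28.3  25.4]
carr2 [29.2 29.6 25.4]
earL [ 34.5 -22.   25.4]
earR [34.5 24.2 25.4]
b1 [ 18.6 -21.6  25.4]
b2 [18.  22.4 25.4]
dov1 [  20.2 -176.2   48.9]
dov2 [  21.  -108.3   48.9]
ft1 [  46.1 -205.9   83.9]
ft2 [ 47.  -51.   83.9]
ftend [-10.5 -50.7  83.9]
[-149.70419671   -0.37569179   89.88981724]
```

View pics/s2.png

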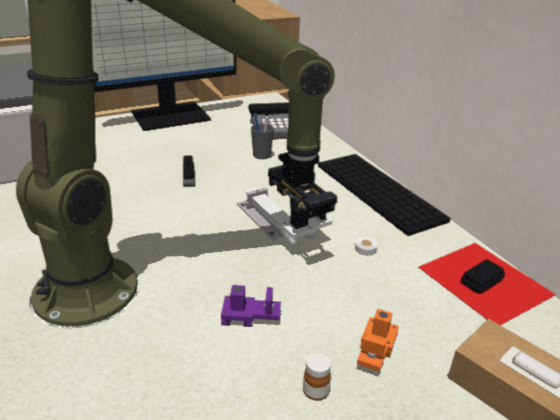

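```bash
python3 - <<'E'
from h import *
s,p,M=now(); g=cv2.cvtColor(cv2.imread('pics/w2.png'),cv2.COLOR_BGR2GRAY).astype(float)
def edge(cols,r0,r1,sign,z,ax=0):
    pts=[]
    for c in cols:
        l=g[r0:r1,c] if ax==0 else g[c,r0:r1]
        d=np.diff(l)*sign; i=d.argmax()
        w=d[max(0,i-1):i+2].clip(0); r=r0+(w*np.arange(max(0,i-1),max(0,i-1)+len(w))).sum()/w.sum()+.5
        pts.append((c,r) if ax==0 else (r,c))
    Q=np.array([M.T@(atz('wrist',u,z,s)-p)*1000 for u in pts])
    a=0 if ax==0 else 1; k=np.polyfit(Q[:,1-a],Q[:,a],1); res=Q[:,a]-np.polyval(k,Q[:,1-a])
    ok=abs(res)<2*res.std()+.05; k=np.polyfit(Q[ok,1-a],Q[ok,a],1)
    return 'const %.2f slope(deg) %.2f mid %.2f sd %.2f n%d row %.1f'%(k[1],np.degrees(np.arctan(k[0])),Q[ok,a].mean(),res[ok].std(),ok.sum(),np.median([q[1-a] for q in pts]))
print('foot ',edge(range(2,200),158,168,-1,.006))
print('dov  ',edge(range(2,105),203,213,1,.041))
print('footend',edge(range(170,230),203,220,1,.006,1))
for z in(.0645,):
  print('carL ',edge(range(228,237),200,208,1,z)); print('carR',edge(range(321,327),200,208,1,z))
  print('x-',edge(range(212,235),220,235,1,z,1)); print('x+',edge(range(212,235),320,335,-1,z,1))
  print('earend',edge(range(285,318),97,110,1,z)); print('earL',edge(range(115,130),232,244,1,z,1)); print('earR',edge(range(110,125),312,326,-1,z,1))
np.set_printoptions(linewidth=200); print(g[193:210,230].astype(int),g[193:210,324].astype(int)); print(g[225,220:234].astype(int))
E
```

```text
foot  const 47.86 slope(deg) 0.56 mid 46.58 sd 0.19 n192 row 162.6
dov   const 22.21 slope(deg) 0.62 mid 20.61 sd 0.05 n103 row 207.8
footend const -50.12 slope(deg) -0.68 mid -50.33 sd 0.04 n60 row 211.2
carL  const 27.96 slope(deg) -1.48 mid 28.62 sd 0.02 n9 row 204.7
carR const 27.70 slope(deg) 0.51 mid 27.95 sd 0.01 n6 row 205.9
x- const -29.78 slope(deg) 0.47 mid -29.63 sd 0.07 n22 row 225.6
x+ const 26.96 slope(deg) 11.01 mid 30.42 sd 0.77 n22 row 327.8
earend const 84.27 slope(deg) -0.87 mid 84.07 sd 0.09 n33 row 103.4
earL const -22.28 slope(deg) 1.10 mid -20.85 sd 0.07 n15 row 237.5
earR const 22.99 slope(deg) 0.20 mid 23.25 sd 0.04 n15 row 319.4
[113 115 117 117 109  94  87  87  88  88  88  91 118 124 123 122 122] [229 229 228 230 237 245 218 146 101  85  85  87  86 109 123 124 123]
[116 117 116 117 116 118 121 121 120 120 121 122 122 123]
```

>>> send_rows(xyz=[[0.6,0,1],[1.4,0,2],[2.2,0,3],[3.0,0,4],[3.8,0,5.5],[4.6,0,7],[5.6,0,9],[5.6,0,10.5],[5.6,0,10.5],[5.6,0,10.5]], dr=[[0,0,-0.005],[0,0,-0.01],[0,0,-0.015],[0,0,-0.02],[0,0,-0.0236],[0,0,-0.0236],[0,0,-0.0236],[0,0,-0.0236],[0,0,-0.0236],[0,0,-0.0236]])

```text
time: 7.8
position: [0.5109, -0.0431, 0.0789]
tool_rot: [3.137, 0.166, -0.001]
ft_force: [0.1, 0.0, -4.8]
grip_width: 0.341
grip_force: 29.8
```

```bash
cat > m.py <<'E'
from h import *
def meas(f):
    s,p,M=now(); save('wrist',f); g=cv2.cvtColor(cv2.imread('pics/'+f),cv2.COLOR_BGR2GRAY).astype(float)
    zp=p[2]-.0247
    def edge(cols,x0,y0,sign,z,win=6):
        # look for row edge near tool (x0,*) ; rows predicted by projection
        pts=[]
        for c in cols:
            rs=[proj('wrist',p+M@np.array([x0/1000,y0/1000,(p[2]-z)]),s)[1]][0]; r0=int(rs)-win
            d=np.diff(g[r0:r0+2*win,c])*sign; i=max(1,d.argmax()); w=d[i-1:i+2].clip(0); pts.append((c,r0+(w*np.arange(i-1,i-1+len(w))).sum()/w.sum()+.5))
        Q=np.array([M.T@(atz('wrist',u,z,s)-p)*1000 for u in pts])
        k=np.polyfit(Q[:,1],Q[:,0],1); res=Q[:,0]-np.polyval(k,Q[:,1]); ok=abs(res)<2*res.std()+.05; k=np.polyfit(Q[ok,1],Q[ok,0],1)
        return k[1],np.degrees(np.arctan(k[0])),res[ok].std(),Q[ok,0].mean(),np.median([u[1] for u in pts])
    print('t',s['time'],'p',p.round(4),'yaw',tyaw(M).round(2),'f',s['ft_force'].round(1))
    return g,s,p,M,zp,edge
E
python3 - <<'E'
from m import *
g,s,p,M,zp,edge=meas('w3.png')
print('foot',edge(range(2,190),42,-120,-1,.006)); print('dov',edge(range(2,100),16,-120,1,.041))
print('carL',edge(range(230,237),28.6,-27,1,zp)); print('carR',edge(range(321,327),28,27,1,zp)); print('ear',edge(range(285,318),84,5,1,zp))
E
```

```text
t 7.8 p [ 0.5109 -0.0431  0.0789] yaw -83.96 f [ 0.1  0.  -4.8]
foot (np.float64(42.359566491227326), np.float64(-0.78415042016811), np.float64(0.18715932555443085), np.float64(44.120704137459), np.float64(167.60883424408013))
dov (np.float64(16.92809638849974), np.float64(-0.651281372955632), np.float64(0.05167418413612159), np.float64(18.537213324152404), np.float64(215.4111102152705))
carL (np.float64(28.385886660633005), np.float64(-0.9058061534646078), np.float64(0.022683905761004874), np.float64(28.778479137550278), np.float64(204.7))
carR (np.float64(27.86880475293589), np.float64(0.5678505381716052), np.float64(0.024612141849915028), np.float64(28.139819616928225), np.float64(205.8684210526316))
ear (np.float64(84.28044174391327), np.float64(-1.24016083243103), np.float64(0.06729003756928702), np.float64(83.99595986528671), np.float64(103.5))
```

>>> send_rows(xyz=[[0.4,-3,0.3],[0.5,-6,0.3],[0.5,-9,0.3],[0.6,-12,0.3],[0.6,-15,0.3],[0.6,-18,0.3],[0.7,-21,0.3],[0.7,-24,0.3],[0.7,-27,0.3],[0.8,-30,0.3]], dr=[[0,0,0],[0,0,0],[0,0,0],[0,0,0],[0,0,0],[0,0,0],[0,0,0],[0,0,0],[0,0,0],[0,0,0]])

```text
time: 8.68
position: [0.5087, -0.0129, 0.0788]
tool_rot: [-3.137, -0.166, -0.0]
ft_force: [0.2, -0.2, -5.0]
grip_width: 0.344
grip_force: 29.8
```

```bash
python3 - <<'E'
from m import *
g,s,p,M,zp,edge=meas('w4.png'); print(s['torque'].round(2))
print('foot',edge(range(2,150),43,-120,-1,.006)); print('dov',edge(range(2,100),16.7,-120,1,.041))
print('carL',edge(range(230,237),28.6,-27,1,zp)); print('carR',edge(range(321,327),28,27,1,zp)); print('ear',edge(range(285,318),84,5,1,zp))
E
```

```text
t 8.6833 p [ 0.5087 -0.0129  0.0788] yaw -83.96 f [ 0.2 -0.2 -5. ]
[-0.06  0.23  0.03]
foot (np.float64(41.71689983329054), np.float64(-0.8181204795415036), np.float64(0.228426685094714), np.float64(43.755670093442816), np.float64(168.06284153005464))
dov (np.float64(16.207847904958644), np.float64(-0.7180562432331961), np.float64(0.05196182673858967), np.float64(17.98250227541877), np.float64(216.27290389776869))
carL (np.float64(28.248990909725546), np.float64(-1.2265545666178668), np.float64(0.023226263533301355), np.float64(28.780671232460808), np.float64(204.68421052631578))
carR (np.float64(28.12548849254681), np.float64(0.009153806114673072), np.float64(0.01054086285592776), np.float64(28.12985749317581), np.float64(205.8625170998632))
ear (np.float64(84.2984649485946), np.float64(-1.213147128376823), np.float64(0.03575026196769234), np.float64(84.0145241202903), np.float64(103.35064935064935))
```

>>> send_rows(xyz=[[-0.1,-2,0.2],[-0.1,-4,0.3],[-0.1,-6,0.4],[-0.1,-8,0.5],[0,-10,0.5],[0,-12,0.5],[0,-14,0.5],[0,-16,0.5],[0.1,-18,0.5],[0.1,-20,0.5]], dr=[[0,0,0],[0,0,0],[0,0,0],[0,0,0],[0,0,0],[0,0,0],[0,0,0],[0,0,0],[0,0,0],[0,0,0]], grip_force=15)

```text
time: 9.57
position: [0.5067, 0.0069, 0.0783]
tool_rot: [-3.137, -0.165, -0.0]
ft_force: [0.4, 0.3, -5.5]
grip_width: 0.345
grip_force: 14.9
```

>>> send_rows(xyz=[[0,-2.5,0],[0,-5,0],[0.1,-7.5,0],[0.1,-10,0],[0.1,-12.5,0],[0.2,-15,0],[0.2,-17.5,0],[0.2,-20,0],[0.3,-22.5,0],[0.3,-25,0]], dr=[[0,0,0],[0,0,0],[0,0,0],[0,0,0],[0,0,0],[0,0,0],[0,0,0],[0,0,0],[0,0,0],[0,0,0]])

```text
time: 10.4
position: [0.5044, 0.0319, 0.0783]
tool_rot: [-3.137, -0.166, -0.0]
ft_force: [0.8, 0.2, -6.3]
grip_width: 0.346
grip_force: 14.9
```

```bash
python3 - <<'E'
from m import *
g,s,p,M,zp,edge=meas('w5.png'); print(s['torque'].round(2), rail_of(p)*1000)
print('foot',edge(range(2,120),42,-120,-1,.006)); print('dov',edge(range(2,100),16,-120,1,.041))
print('carL',edge(range(230,237),28.6,-27,1,zp)); print('carR',edge(range(321,327),28,27,1,zp)); print('ear',edge(range(285,318),84,5,1,zp))
E
```

```text
t 10.4 p [0.5044 0.0319 0.0783] yaw -83.96 f [ 0.8  0.2 -6.3]
[-0.1   0.21 -0.01] [-74.3734573   -5.08698884  78.28170095]
 ** On entry to DLASCL parameter number  4 had an illegal value
 ** On entry to DLASCL parameter number  4 had an illegal value
 ** On entry to DLASCL parameter number  4 had an illegal value
 ** On entry to DLASCL parameter number  4 had an illegal value
 ** On entry to DLASCL parameter number  5 had an illegal value
 ** On entry to DLASCL parameter number  4 had an illegal valuem.py:10: RuntimeWarning: invalid value encountered in scalar divide
  d=np.diff(g[r0:r0+2*win,c])*sign; i=max(1,d.argmax()); w=d[i-1:i+2].clip(0); pts.append((c,r0+(w*np.arange(i-1,i-1+len(w))).sum()/w.sum()+.5))
Traceback (most recent call last):
  File "m.py", line 12, in edge
    k=np.polyfit(Q[:,1],Q[:,0],1); res=Q[:,0]-np.polyval(k,Q[:,1]); ok=abs(res)<2*res.std()+.05; k=np.polyfit(Q[ok,1],Q[ok,0],1)
numpy.linalg.LinAlgError: SVD did not converge in Linear Least Squares
```

>>> send_rows(xyz=[[0,-3,0],[0.1,-6,0],[0.1,-9,0],[0.1,-12,0],[0.2,-15,0],[0.2,-18,0],[0.2,-21,0],[0.3,-24,0],[0.3,-27,0],[0.3,-30,0]], dr=[[0,0,0],[0,0,0],[0,0,0],[0,0,0],[0,0,0],[0,0,0],[0,0,0],[0,0,0],[0,0,0],[0,0,0]])

```text
time: 11.28
position: [0.5015, 0.0618, 0.0783]
tool_rot: [-3.137, -0.166, -0.0]
ft_force: [-0.3, 0.0, -5.5]
grip_width: 0.342
grip_force: 14.9
```

>>> send_rows(xyz=[[0,-3,0],[0.1,-6,0],[0.1,-9,0],[0.1,-12,0],[0.2,-15,0],[0.2,-18,0],[0.2,-21,0],[0.3,-24,0],[0.3,-27,0],[0.3,-30,0]], dr=[[0,0,0],[0,0,0],[0,0,0],[0,0,0],[0,0,0],[0,0,0],[0,0,0],[0,0,0],[0,0,0],[0,0,0]])

```text
time: 12.12
position: [0.4986, 0.0916, 0.0783]
tool_rot: [-3.137, -0.166, -0.0]
ft_force: [-0.1, 0.5, -4.9]
grip_width: 0.346
grip_force: 14.9
```

```bash
python3 - <<'E'
from h import *
s,p,M=now(); print(s['time'],p.round(4),s['ft_force'].round(1),s['torque'].round(2), rail_of(p)*1000)
save('wrist','w6.png'); im=cv2.imread('pics/w6.png'); cv2.imwrite('pics/w6c.png',cv2.resize(im[60:290,50:400],None,fx=2.2,fy=2.2,interpolation=cv2.INTER_CUBIC))
E
```

```text
12.1167 [0.4986 0.0916 0.0783] [-0.1  0.5 -4.9] [-0.07  0.19  0.03] [-14.36692787  -4.26749261  78.27258162]
```

View pics/w6c.png

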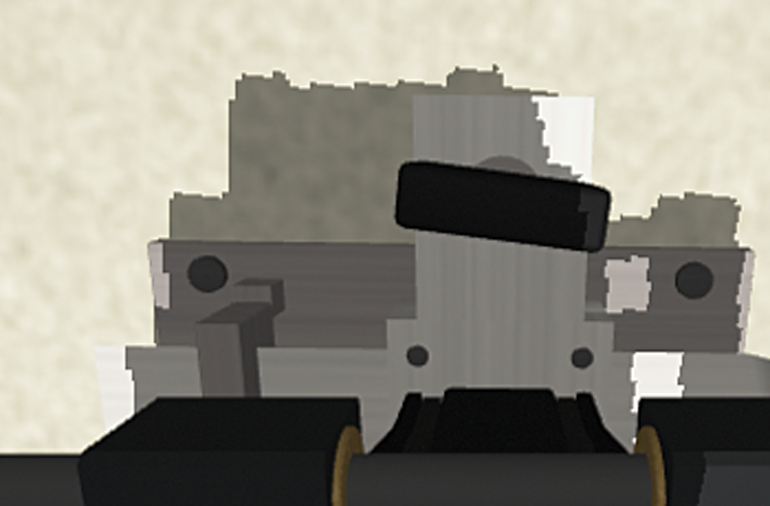

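The wrist view shows the carrier straight on the rail. Its front edge is at crop x=388 and the stop face at x≈240, leaving a gap of about 38 mm.

>>> send_rows(xyz=[[0,-3,0],[0.1,-6,0.1],[0.1,-9,0.1],[0.1,-12,0.2],[0.2,-15,0.2],[0.2,-18,0.3],[0.2,-21,0.3],[0.3,-24,0.3],[0.3,-27,0.3],[0.3,-30,0.3]], dr=[[0,0,0],[0,0,0],[0,0,0],[0,0,0],[0,0,0],[0,0,0],[0,0,0],[0,0,0],[0,0,0],[0,0,0]], grip_force=10)

```text
time: 13.0
position: [0.4958, 0.1215, 0.078]
tool_rot: [-3.137, -0.166, -0.0]
ft_force: [0.5, -0.3, -5.6]
grip_width: 0.349
grip_force: 9.9
```

>>> send_rows(xyz=[[0,-0.5,0],[0,-1,0],[0,-1.5,0],[0,-2,0],[0,-2.5,0],[0,-3,0],[0,-3.5,0],[0,-4,0],[0,-4.5,0],[0,-5,0]], dr=[[0,0,0],[0,0,0],[0,0,0],[0,0,0],[0,0,0],[0,0,0],[0,0,0],[0,0,0],[0,0,0],[0,0,0]])

```text
time: 13.83
position: [0.4953, 0.1262, 0.078]
tool_rot: [-3.137, -0.166, -0.0]
ft_force: [-0.9, 0.3, -4.7]
grip_width: 0.347
grip_force: 9.9
```

>>> send_rows(xyz=[[0,-0.3,0],[0,-0.6,0],[0,-0.9,0],[0,-1.2,0],[0,-1.5,0],[0,-1.8,0],[0,-2.1,0],[0,-2.4,0],[0,-2.7,0],[0,-3,0]], dr=[[0,0,0],[0,0,0],[0,0,0],[0,0,0],[0,0,0],[0,0,0],[0,0,0],[0,0,0],[0,0,0],[0,0,0]])

```text
time: 14.67
position: [0.495, 0.1292, 0.078]
tool_rot: [-3.137, -0.165, -0.0]
ft_force: [-1.0, -1.4, -4.8]
grip_width: 0.348
grip_force: 9.9
```

>>> send_rows(xyz=[[0,-0.2,0],[0,-0.4,0],[0,-0.6,0],[0,-0.8,0],[0,-1.0,0],[0,-1.2,0],[0,-1.4,0],[0,-1.6,0],[0,-1.8,0],[0,-2,0]], dr=[[0,0,0],[0,0,0],[0,0,0],[0,0,0],[0,0,0],[0,0,0],[0,0,0],[0,0,0],[0,0,0],[0,0,0]])

```text
time: 15.5
position: [0.4948, 0.1309, 0.078]
tool_rot: [3.137, 0.165, 0.0]
ft_force: [-0.5, -1.9, -5.6]
grip_width: 0.351
grip_force: 9.9
```

>>> send_rows(xyz=[[0,-0.2,0],[0,-0.4,0],[0,-0.6,0],[0,-0.8,0],[0,-1.0,0],[0,-1.2,0],[0,-1.4,0],[0,-1.6,0],[0,-1.8,0],[0,-2,0]], dr=[[0,0,0],[0,0,0],[0,0,0],[0,0,0],[0,0,0],[0,0,0],[0,0,0],[0,0,0],[0,0,0],[0,0,0]])

```text
time: 16.33
position: [0.4949, 0.1311, 0.0781]
tool_rot: [3.135, 0.163, 0.0]
ft_force: [-0.9, -6.1, -1.7]
grip_width: 0.346
grip_force: 10.0
```

```bash
python3 - <<'E'
from h import *
s,p,M=now(); print(s['time'],p.round(5),s['ft_force'].round(1),s['torque'].round(2), rail_of(p)*1000)
save('wrist','w7.png'); im=cv2.imread('pics/w7.png'); cv2.imwrite('pics/w7c.png',cv2.resize(im[160:290,100:400],None,fx=2.6,fy=2.6,interpolation=cv2.INTER_CUBIC))
E
```

```text
16.3333 [0.49486 0.13106 0.07809] [-0.9 -6.1 -1.7] [-1.71  0.21 -0.06] [25.23626826 -3.7402769  78.08646077]
```

View pics/w7c.png

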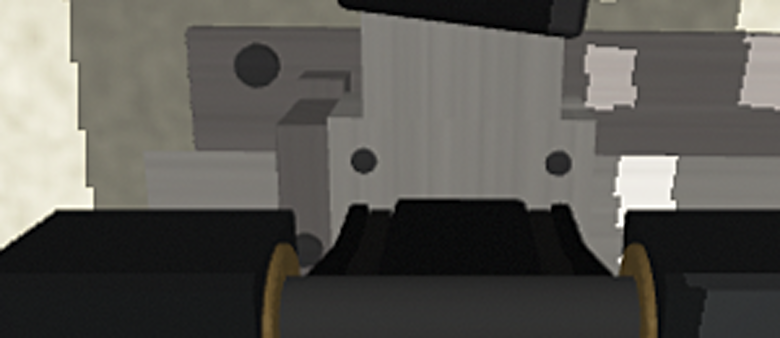

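Contact with the stop: the TCP stalled at about 6 N, and the carrier's front edge (crop x≈328) meets the stop block. I'll relax the push, release, and rise straight up.

>>> send_rows(xyz=[[0,0.3,0],[0,0.6,0],[0,0.9,0],[0,1.2,0],[0,1.2,0.2],[0,1.2,0.4],[0,1.2,0.5],[0,1.2,0.5],[0,1.2,0.5],[0,1.2,0.5]], dr=[[0,0,0],[0,0,0],[0,0,0],[0,0,0],[0,0,0],[0,0,0],[0,0,0],[0,0,0],[0,0,0],[0,0,0]])

```text
time: 17.22
position: [0.4949, 0.131, 0.0778]
tool_rot: [3.136, 0.164, 0.0]
ft_force: [-0.1, -5.8, -0.5]
grip_width: 0.343
grip_force: 10.0
```

>>> send_rows(xyz=[[0,0,0],[0,0,0],[0,0,0],[0,0,0],[0,0,0],[0,0,0],[0,0,0],[0,0,0],[0,0,0],[0,0,0]], dr=[[0,0,0],[0,0,0],[0,0,0],[0,0,0],[0,0,0],[0,0,0],[0,0,0],[0,0,0],[0,0,0],[0,0,0]], jaw=46)

```text
time: 18.05
position: [0.4947, 0.1319, 0.0775]
tool_rot: [-3.137, -0.165, -0.0]
ft_force: [-0.3, -0.2, 0.2]
grip_width: 0.528
grip_force: 0.0
```

>>> send_rows(xyz=[[0,0,-5],[0,0,-15],[0,0,-25],[0,0,-35],[0,0,-45],[0,0,-55],[0,0,-60],[0,0,-60],[0,0,-60],[0,0,-60]], dr=[[0,0,0],[0,0,0],[0,0,0],[0,0,0],[0,0,0],[0,0,0],[0,0,0],[0,0,0],[0,0,0],[0,0,0]])

```text
time: 18.88
position: [0.4943, 0.1319, 0.1371]
tool_rot: [3.137, 0.166, -0.001]
ft_force: [0.5, 0.2, -0.3]
grip_width: 0.527
grip_force: 0.0
```

```bash
python3 - <<'E'
from h import *
s,p,M=now(); print(s['time'],p.round(5),tyaw(M),s['ft_force'].round(1),s['joint_positions'].round(2))
save('wrist','w8.png'); im=cv2.imread('pics/w8.png'); cv2.imwrite('pics/w8c.png',cv2.resize(im[90:270,130:430],None,fx=2.6,fy=2.6,interpolation=cv2.INTER_CUBIC))
E
```

```text
18.8833 [0.49427 0.13187 0.13705] -83.95405845555406 [ 0.5  0.2 -0.3] [-0.83  0.11  0.55  1.94 -0.06  1.11 -1.72]
```

View pics/w8c.png

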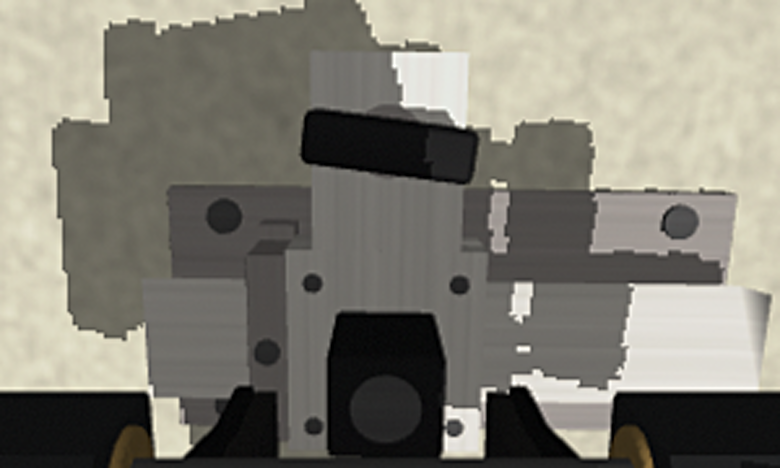

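The carrier sits straight against the stop, with its left edge (286) touching the stop block. The knob bar's corners are about (305,110), (478,130), (468,184) and (302,160), so its centre is (390,146).

```bash
python3 - <<'E'
from h import *
s,p,M=now()
u=lambda X,Y:(130+X/2.6-.3,90+Y/2.6-.3)
q=[M.T@(atz('wrist',u(*c),.092,s)-p)*1000 for c in [(390,146),(305,110),(478,130),(468,184),(302,160),(303,135),(474,157)]]
print(np.round(q,1)); k=atz('wrist',u(390,146),.092,s); print(k)
sc=M.T@(atz('wrist',u(385,408),.098,s)-p)*1000; print('sock',sc)
E
```

```text
[[ 61.    2.2  44.8]
 [ 69.2 -17.7  44.8]
 [ 64.7  22.8  44.8]
 [ 52.1  20.8  44.8]
 [ 57.7 -18.7  44.8]
 [ 63.5 -18.3  44.8]
 [ 58.5  22.   44.8]]
[0.55500894 0.13605993 0.092     ]
sock [-2.67957196  1.09354148 38.86518952]
```

>>> send_rows(xyz=[[6,0.2,-5],[12,0.3,-5],[18,0.5,-5],[24,0.6,-5],[30,0.8,-5],[36,0.9,-5],[42,1.1,-5],[48,1.3,-5],[55,1.4,-5],[61,1.6,-5]], dr=[[0,0,-0.12],[0,0,-0.24],[0,0,-0.36],[0,0,-0.48],[0,0,-0.6],[0,0,-0.72],[0,0,-0.84],[0,0,-0.96],[0,0,-1.08],[0,0,-1.2]], jaw=40)

```text
time: 19.77
position: [0.5554, 0.1367, 0.1416]
tool_rot: [-2.49, -1.915, 0.002]
ft_force: [0.0, 0.4, 0.2]
grip_width: 0.457
grip_force: 0.0
```

>>> send_rows(xyz=[[0,0,0],[0,0,0],[0,0,0],[0,0,0],[0,0,0],[0,0,0],[0,0,0],[0,0,0],[0,0,0],[0,0,0]], dr=[[0,0,-0.1],[0,0,-0.2],[0,0,-0.247],[0,0,-0.247],[0,0,-0.247],[0,0,-0.247],[0,0,-0.247],[0,0,-0.247],[0,0,-0.247],[0,0,-0.247]])

```text
time: 20.6
position: [0.5555, 0.1368, 0.1425]
tool_rot: [2.242, 2.201, 0.0]
ft_force: [0.1, 0.7, 0.3]
grip_width: 0.463
grip_force: 0.0
```

```bash
python3 - <<'E'
from h import *
s,p,M=now(); print(s['time'],p.round(5),tyaw(M),s['ft_force'].round(1),s['joint_positions'].round(2))
print('target knob tool',M.T@(np.array([.555,.136,.0795])-p)*1000, proj('wrist',[.555,.136,.092],s))
save('wrist','w9.png'); im=cv2.imread('pics/w9.png'); cv2.imwrite('pics/w9c.png',cv2.resize(im[90:330,130:430],None,fx=2.5,fy=2.5,interpolation=cv2.INTER_CUBIC))
E
```

```text
20.6 [0.5555  0.13683 0.14251] -1.0637116306512788 [0.1 0.7 0.3] [-0.66  0.23  0.42  1.78 -0.1   1.15 -0.22]
target knob tool [-0.84674776 -0.49415124 63.00948051] [275.58369265 237.81657546]
```

View pics/w9c.png

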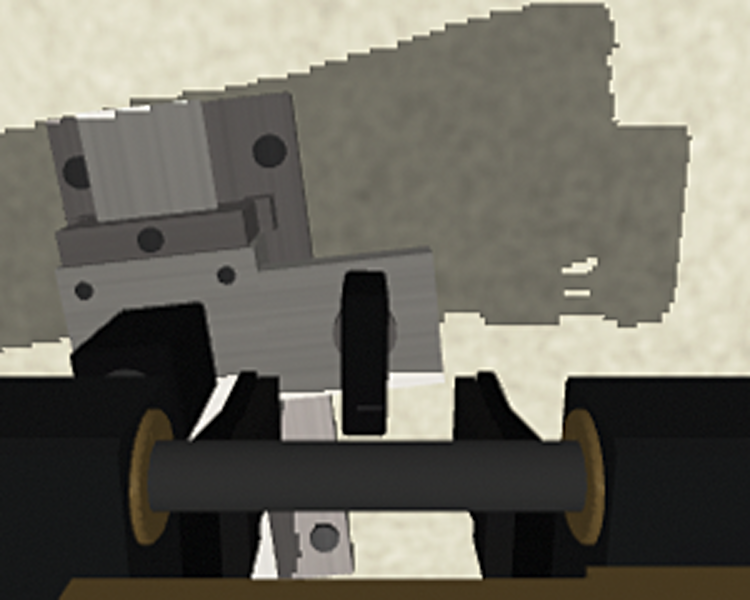

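The bar is upright in the image at crop x≈365, and the jaw gap (280–455) is centred at 367, so alignment is good. I'll descend and grip it.

>>> send_rows(xyz=[[0,0,12],[0,0,24],[0,0,36],[0,0,46],[0,0,54],[0,0,60],[-0.4,0,63],[-0.4,0,63],[-0.4,0,63],[-0.4,0,63]], dr=[[0,0,0],[0,0,0],[0,0,0],[0,0,0],[0,0,0],[0,0,0],[0,0,0],[0,0,0],[0,0,0],[0,0,0]])

```text
time: 21.48
position: [0.556, 0.1365, 0.0801]
tool_rot: [2.242, 2.2, 0.002]
ft_force: [1.1, -1.1, -0.5]
grip_width: 0.461
grip_force: 0.0
```

>>> send_rows(xyz=[[0,0,0],[0,0,0],[0,0,0],[0,0,0],[0,0,0],[0,0,0],[0,0,0],[0,0,0],[0,0,0],[0,0,0]], dr=[[0,0,0],[0,0,0],[0,0,0],[0,0,0],[0,0,0],[0,0,0],[0,0,0],[0,0,0],[0,0,0],[0,0,0]], jaw=3, grip_force=25)

```text
time: 22.32
position: [0.5554, 0.1365, 0.0795]
tool_rot: [-2.241, -2.201, 0.0]
ft_force: [-1.6, 0.2, 0.5]
grip_width: 0.152
grip_force: 25.0
```

```bash
python3 - <<'E'
from h import *
s,p,M=now(); print(s['time'],p.round(5),tyaw(M),s['grip_width']*87,s['ft_force'].round(1),s['torque'].round(2))
E
```

```text
22.3167 [0.55535 0.13649 0.07949] -1.0510167624529927 13.24507837029002 [-1.6  0.2  0.5] [ 0.01  0.34 -0.08]
```

>>> send_rows(xyz=[[0,0,0],[0,0,0],[0,0,0],[0,0,0],[0,0,0],[0,0,0],[0,0,0],[0,0,0],[0,0,0],[0,0,0]], dr=[[0,0,0.07],[0,0,0.14],[0,0,0.21],[0,0,0.28],[0,0,0.35],[0,0,0.42],[0,0,0.49],[0,0,0.56],[0,0,0.63],[0,0,0.7]], grip_force=40)

```text
time: 23.15
position: [0.5556, 0.1363, 0.0796]
tool_rot: [2.862, 1.295, 0.0]
ft_force: [-0.4, -0.2, 0.5]
grip_width: 0.146
grip_force: 40.0
```

```bash
python3 - <<'E'
from h import *
s,p,M=now(); print(s['time'],p.round(5),tyaw(M),s['grip_width']*87,s['ft_force'].round(1),s['torque'].round(2))
E
```

```text
23.15 [0.55564 0.13629 0.07959] -41.31983346755915 12.7104031905985 [-0.4 -0.2  0.5] [-0.11  0.24  0.15]
```

Smooth so far: about 0.15 N m and small side forces. I'll keep turning.

>>> send_rows(xyz=[[0,0,0],[0,0,0],[0,0,0],[0,0,0],[0,0,0],[0,0,0],[0,0,0],[0,0,0],[0,0,0],[0,0,0]], dr=[[0,0,0.06],[0,0,0.12],[0,0,0.18],[0,0,0.24],[0,0,0.3],[0,0,0.36],[0,0,0.42],[0,0,0.48],[0,0,0.54],[0,0,0.6]])

```text
time: 23.98
position: [0.556, 0.1364, 0.0796]
tool_rot: [3.117, 0.392, 0.002]
ft_force: [0.1, -0.6, -0.2]
grip_width: 0.144
grip_force: 40.0
```

>>> send_rows(xyz=[[0,0,0],[0,0,0],[0,0,0],[0,0,0],[0,0,0],[0,0,0],[0,0,0],[0,0,0],[0,0,0],[0,0,0]], dr=[[0,0,0.015],[0,0,0.03],[0,0,0.045],[0,0,0.06],[0,0,0.075],[0,0,0.09],[0,0,0.1],[0,0,0.11],[0,0,0.12],[0,0,0.13]])

```text
time: 24.82
position: [0.5559, 0.1364, 0.0797]
tool_rot: [3.135, 0.192, 0.002]
ft_force: [3.2, -0.7, -0.3]
grip_width: 0.147
grip_force: 40.0
```

```bash
python3 - <<'E'
from h import *
s,p,M=now(); print(s['time'],p.round(5),tyaw(M),s['grip_width']*87,s['ft_force'].round(1),s['torque'].round(2))
E
```

```text
24.8167 [0.55594 0.13637 0.07966] -82.97995489447472 12.771011708192086 [ 3.2 -0.7 -0.3] [-0.09 -0.55  0.8 ]
```

>>> send_rows(xyz=[[0,0,0],[0,0,0],[0,0,0],[0,0,0],[0,0,0],[0,0,0],[0,0,0],[0,0,0],[0,0,0],[0,0,0]], dr=[[0,0,0.01],[0,0,0.02],[0,0,0.03],[0,0,0.04],[0,0,0.05],[0,0,0.06],[0,0,0.06],[0,0,0.06],[0,0,0.06],[0,0,0.06]])

```text
time: 25.65
position: [0.5556, 0.1363, 0.0796]
tool_rot: [-3.14, -0.098, -0.0]
ft_force: [2.7, -1.3, 2.2]
grip_width: 0.156
grip_force: 40.0
```

```bash
python3 - <<'E'
from h import *
s,p,M=now(); print(s['time'],p.round(5),tyaw(M),s['grip_width']*87,s['ft_force'].round(1),s['torque'].round(2))
E
```

```text
25.65 [0.55558 0.13633 0.07962] -86.41997396392792 13.57640603578985 [ 2.7 -1.3  2.2] [-0.26 -0.43  0.88]
```

The torque has flattened at about 0.9 N m and the pads are spreading on the bar, so the knob is at its stop. I'll ease off, release and rise.

>>> send_rows(xyz=[[0,0,0],[0,0,0],[0,0,0],[0,0,0],[0,0,0],[0,0,0],[0,0,0],[0,0,0],[0,0,0],[0,0,0]], dr=[[0,0,-0.01],[0,0,-0.02],[0,0,-0.03],[0,0,-0.03],[0,0,-0.03],[0,0,-0.03],[0,0,-0.03],[0,0,-0.03],[0,0,-0.03],[0,0,-0.03]], jaw=36)

```text
time: 26.48
position: [0.5555, 0.1364, 0.0795]
tool_rot: [-3.138, -0.145, -0.0]
ft_force: [0.2, -0.2, -1.1]
grip_width: 0.415
grip_force: 0.0
```

>>> send_rows(xyz=[[0,0,-5],[0,0,-12],[0,0,-22],[0,0,-32],[0,0,-44],[0,0,-56],[0,0,-68],[0,0,-80],[0,0,-90],[0,0,-90]], dr=[[0,0,0],[0,0,0],[0,0,0],[0,0,0],[0,0,0],[0,0,0],[0,0,0],[0,0,0],[0,0,0],[0,0,0]])

```text
time: 27.32
position: [0.557, 0.1367, 0.1723]
tool_rot: [-3.136, -0.145, -0.006]
ft_force: [0.4, 0.2, 0.2]
grip_width: 0.413
grip_force: 0.0
```

>>> send_rows(xyz=[[-8,0,0],[-16,0,0],[-24,0,0],[-32,0,0],[-40,0,0],[-48,0,0],[-56,0,0],[-56,0,0],[-56,0,0],[-56,0,0]], dr=[[0,0,0],[0,0,0],[0,0,0],[0,0,0],[0,0,0],[0,0,0],[0,0,0],[0,0,0],[0,0,0],[0,0,0]])

```text
time: 28.15
position: [0.5, 0.1314, 0.1697]
tool_rot: [-3.138, -0.145, -0.001]
ft_force: [-0.5, -0.2, 0.2]
grip_width: 0.412
grip_force: 0.0
```

```bash
python3 - <<'E'
from h import *
s,p,M=now(); print(s['time'],p.round(5),tyaw(M),s['ft_force'].round(1))
save('wrist','w10.png'); im=cv2.imread('pics/w10.png'); cv2.imwrite('pics/w10c.png',cv2.resize(im[80:270,130:430],None,fx=2.6,fy=2.6,interpolation=cv2.INTER_CUBIC))
E
```

```text
28.15 [0.50001 0.13135 0.1697 ] -84.69710305206675 [-0.5 -0.2  0.2]
```

View pics/w10c.png

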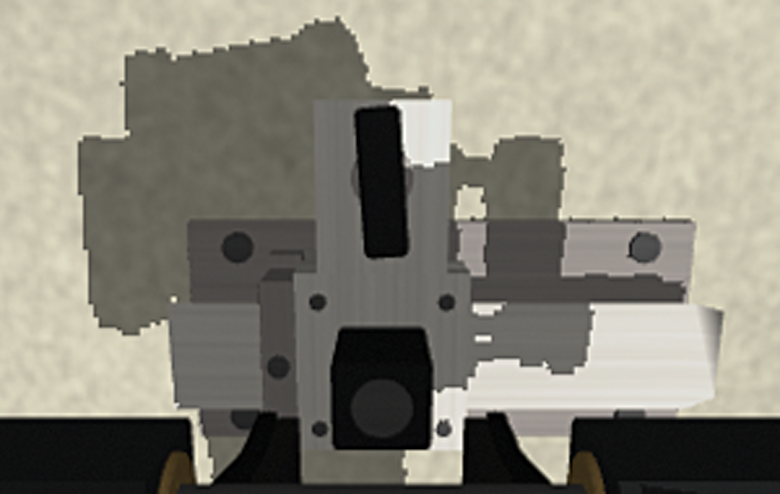

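The bar now stands about 87° from its zero direction, so it is at the 1.5 rad stop. The carrier is straight and touching the stop. Handing in.

```bash
python3 -c "
from bench import *
print(close_job())"
```

```text
the job is handed in; nothing more can be done
None
```

The carrier is on the rail against the end stop and the knob is turned clockwise to its hard stop. I let go of it, stayed clear of the other things on the desk, and handed the job in at about 28 s of the 72 s limit; the judge's result was not shown.

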